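Set the anodising voltage with the coarse and fine knobs

ROBOT

A 6-joint arm with a two-finger parallel gripper is mounted at the origin on the work surface. World frame = base frame: x ahead of the robot, y to its left, z up, the work surface at z = 0. Lengths are in m, angles in rad, forces in N, time in s.
With the tool pointing down it reaches from about 0.375 to 0.9 m from the base axis. Payload 3.1 kg.
Tool frame: the origin (TCP) lies midway between the tips of the shut fingers; the grasp point (between the pads) lies 19 mm behind it; z points along the fingers, y is the line along which they close (so a half turn about z gives the same grasp; the last joint's range is limited). The gripper opens to 87 mm and grips with 3 to 60 N. Pads are 19 mm wide; open, the fingers measure 117 mm over their backs; the gripper's body (75 mm by 190 mm) begins 51 mm behind the grasp point.
Start: joints at [1.062, 0.527, 1.433, -0, 1.181, -0.178], TCP at [0.202, 0.591, 0.223] pointing down, gripper open.
Joint ranges: [-3.08, 3.08], [-0.75, 2.2], [0.22, 2.44], [-1.43, 4.57], [0, 2.65], [-2.85, 2.85]. Speed limits (rad/s): [2.79, 2.79, 3.14, 3.14, 3.14, 3.14].

INTERFACE

Orientations are given as a unit quaternion [x, y, z, w].
In Python, from rig import status, imaging, order gives the robot as it stands.
- The arm moves only by the tool arm_command, never from a script. Its argument "deltas" is one flat list of numbers, 5 for each row, row after row: the opening, from -1 (shut) to 1 (fully open), so that 0 is half open, then the shift along the tool's x, y, z in m, then the turn about the tool's z in rad. In form: [gripper, tx, ty, tz, roll, gripper, tx, ty, tz, roll, ...]. A call has 1 to 12 rows; each row shifts and turns the commanded pose from where the row before left it, along the tool's axes as they then stand; what a row does not reach is not made up. A row lasts 1/8 s, in which the tool goes at most 62.5 mm and 10.7 degrees, less where a joint would pass 70% of its speed; a pose out of reach is approached as far as the arm can. A call with a gripper value outside its range is refused whole. The fingers move at their own pace and stop on an object; "newtons" is the grip in N (left out, the last holds). Time passes only in rows, so rows that do not move let the fingers close. It gives the time, the measured TCP pose, the force, the opening and the grip force at its end, in the units of the state.
- status.get_obs(): the state, without advancing time (a new reading comes with each control period).
- imaging.camera(name): name is "side" or "top" or "wrist"; returns (picture, depth): 420x560x3 uint8, red, green, blue; 420x560 float32, m along the optical axis (not along the pixel's ray), 0 where there is no reading.
- imaging.camera_params(name): a dict with "intrinsics" (3x3 intrinsics, pixels), "camera_from_world" (4x4, takes a point from world to camera coordinates). Camera axes: x right, y up, looking along -z (the intrinsics and any distortion apply to the point x, -y, -z); pixel columns grow to the right and rows downward; lengths in m; the calibration is good to about 2 mm. A picture is of the moment at which its call begins: read the wrist's pose just before it. camera_params takes no time and is no camera call; for the wrist camera it gives the pose at the moment of the call.
- order.hand_in(): hands the job in; it is judged then, once.
The state is a dict: "time": time; "q": joint angles; "joint_velocities": joint speeds; "joint_torque": joint torques, N m; "position": TCP position; "tool_rot": TCP orientation; "ft_force": force on the tool from outside, world axes, zero at the start; "moment": the same for the moment, N m; "grip_width": finger opening in m; "grip_force": force on a finger pad.
Only numpy, scipy, OpenCV 4.12 (cv2) and the standard library are available. Lean on these libraries where they do the work, as an engineer would, in place of code of your own. Each camera call takes 0.05 s, during which the arm holds its last target. There are 200 camera calls.

TASK

Set the titanium anodising supply to the voltage marked by the red index on the rim of its dial. Turn up the wide black coarse knob until the black pointer stands about 5 volts (half a long division) short of the red index and let go of it; then bring the pointer into line with the index by turning the small silver fine knob on top. The colour cannot be undone, so never run the pointer past the index; do not shift the index, and leave the other things on the bench where they are.

Things in the scene. Friction and masses are not known exactly. Their poses are not given: they have to be found in the camera images.
- supply: the anodising supply: fixed, level blue metal case 240 x 320 mm with an aluminium deck on top 110 mm above the bench, near side towards the robot (turned up to 20 degrees either way), handle on the near face. On the deck: at the right, as the robot sees it, a round dial with the coaxial knobs in its middle; at the left switch, lamp, fuse, terminals, 19 mm high at most. Origin under the case's centre
- coarse_grip (a point): point on the upright common axis of dial and knobs at the height to grip the coarse knob, 30 mm above the deck. The coarse knob: ribbed black cylinder, 60 mm across, 31 mm tall (6 to 37 mm above the deck), white line on top. Nothing on the deck within 110 mm of the axis is over 7 mm high, the knobs apart. The point's axes turn with the knob, z up
- fine_grip (a point): point on the same axis at the height to grip the fine knob, 59 mm above the deck, 29 mm above coarse_grip. The fine knob: ribbed silver cylinder, 32 mm across, 26 mm tall, on top of the coarse knob (38 to 64 mm above the deck), red line on top. It rides round with the coarse knob; turning the fine knob leaves the coarse knob still. The point's axes turn with the knob, z up
- coarse (a joint): angle of the coarse knob, rad, 0 at its lower stop to 4.71; grows clockwise as seen from above, which raises the voltage. It carries the pointer round with it 1:1 (1 rad = 25 V). Friction 0.15 N m, stays where it is left
- fine (a joint): angle of the fine knob relative to the coarse knob, rad, 0 at its lower stop to 4.71; starts near the lower stop, at 0.10 to 0.30; grows clockwise as seen from above, which raises the voltage. Its reduction drive moves the pointer one eighth as far: 1 rad = 0.125 rad of the pointer = 3.2 V. Friction 0.03 N m, stays where it is left
- dial_centre (a point): centre of the dial, on the knobs' axis, 4 mm above the deck. Black disc 184 mm across with a cream scale: 0 V at the near left, then clockwise through 270 degrees to 120 V at the near right (1 V = 0.0393 rad = 2.25 degrees); long tick every 10 V, short every 2 V, strip of titanium colours outside them. The x axis points to the case's far side, z up
- pointer_tip (a point): tip region of the black pointer blade on the scale, 70 mm from the axis, 4 mm above the deck; it shows the voltage. The blade, 3 mm wide, comes out from under the coarse knob and moves clockwise as the voltage rises. The point's x axis points along the blade, outwards, z up
- index_tip (a point): point 70 mm from the axis, 4 mm above the deck, in line with the red index clip (10 mm wide, arrow inwards) that sits on the dial's rim, 74 to 93 mm from the axis; it marks the wanted voltage. The x axis points along the radius, outwards, z up, y to the side from which the rising pointer comes: a pointer 1 V short is 2.7 mm on the +y side, 5 V short 13.7 mm
- bath: clear anodising tub 200 x 130 x 115 mm with two cross bars 125 mm up and petals hung in it, beside the supply's left end; origin under its centre. Leave alone
- tray: shallow steel tray of petals, 140 x 200 x 18 mm, on the right; origin under its centre. Leave alone
- rinse_jar: empty glass beaker 76 mm across, 105 mm tall, on the right; origin under its centre. Leave alone
- tool_pot: clay pot with gravers, 80 mm across, about 190 mm tall with its tools, on the right; origin under its centre. Leave alone
- tweezers: steel tweezers 130 mm long lying right of the supply; origin under the middle. Leave alone
- paper_curl: curled offcut of yellow and black abrasive paper, 65 mm long, 20 mm high, just beyond the supply; origin under its centre. Leave alone
- petal: grey titanium petal, a flat dish 60 mm across with a tab, 5 mm high, lying right of the supply; origin under the dish's centre. Leave alone

How it is judged:
By the outcome, as a careful person would: the job done as asked, in the order asked, and still so for the second after the job is handed in, with the robot touching nothing.
It also fails if it takes over 58 s, if anything falls off the work surface, if the arm or the gripper's body presses on something with over 40 N, if the wrist force passes 120 N, or if a joint passes its speed limit or range.

## Working session

There is one attempt and no reset: what is moved stays moved. The work goes in short steps, Python scripts to look and compute and a tool call to move; the robot and the scene stay as the last step left them, time stands still between calls to the robot, and variables do not carry over. Pictures are saved under pics/ and viewed, at most 10 in all, crops included, and the job is handed in when it is done.

Besides the shell and the picture viewer there is one more tool, called after "Request:" as a command line: name --argument value ..., lists and objects as JSON in quotes. arm_command: Moves the arm, as the interface text tells. Its arguments: {"type":"object","properties":{"deltas":{"type":"array"},"newtons":{"type":"number"}},"required":["deltas"]}

```bash
mkdir -p pics; ls; python3 - <<'E'
from rig import status, imaging
import cv2,numpy as np
s=status.get_obs();print(s)
for n in("top","side"):
    p,d=imaging.camera(n);cv2.imwrite(f"pics/{n}0.png",p[:,:,::-1]);np.savez(f"{n}0.npz",p=p,d=d,**imaging.camera_params(n))
    print(imaging.camera_params(n))
E
```

```text
pics
{'time': 0.0, 'q': array([ 1.06249721e+00,  5.28500514e-01,  1.43390180e+00, -5.28741073e-06,
        1.18139204e+00, -1.78513040e-01]), 'joint_velocities': array([-0.00063885, -0.00127416, -0.00049994, -0.00011808, -0.00023048,
       -0.00027369]), 'joint_torque': array([ 1.42424087e-03, -4.40034449e+01, -1.76592761e+01,  6.33980753e-02,
        5.80437889e-02, -1.64569719e-04]), 'position': array([0.20201852, 0.59067435, 0.2215507 ]), 'tool_rot': array([ 1.64145731e-01,  9.86435486e-01, -1.03739918e-03, -3.68350500e-04]), 'ft_force': array([-0.05972952, -0.08320283,  0.8792027 ]), 'moment': array([ 0.03355873,  0.05845952, -0.05324186]), 'grip_force': 0.0, 'grip_width': 0.08708404761168927}
{'intrinsics': array([[494.35361584,   0.        , 280.69242368],
       [  0.        , 494.35361584, 199.39620136],
       [  0.        ,   0.        ,   1.        ]]), 'camera_from_world': array([[ 0.00340238, -0.99998918, -0.003172  , -0.07230294],
       [ 0.98665843,  0.00284068,  0.16277923, -0.59260396],
       [-0.16276846, -0.00368352,  0.98665742, -1.53169365],
       [ 0.        ,  0.        ,  0.        ,  1.        ]])}
{'intrinsics': array([[378.90196666,   0.        , 277.79841147],
       [  0.        , 378.90196666, 211.54417187],
       [  0.        ,   0.        ,   1.        ]]), 'camera_from_world': array([[ 0.95063033, -0.30979595, -0.01812316, -0.57836565],
       [ 0.22875035,  0.6600781 ,  0.71552091, -0.1792673 ],
       [-0.20970278, -0.68434156,  0.69835619, -1.06287123],
       [ 0.        ,  0.        ,  0.        ,  1.        ]])}
```

View pics/top0.png

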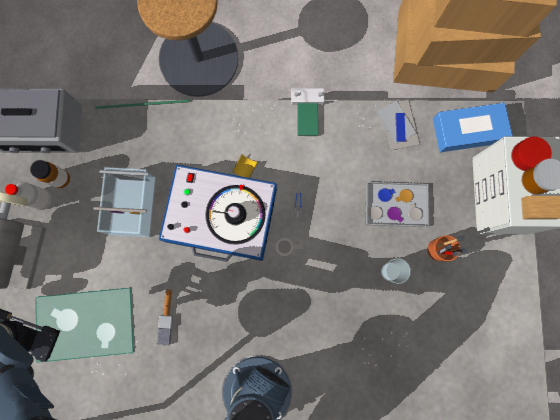

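View pics/side0.png

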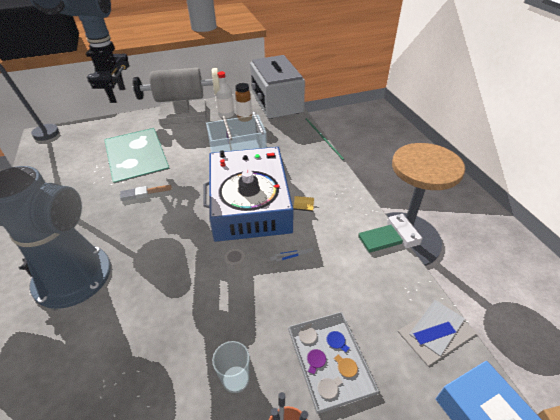

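The top view shows the dial at about (235,213), the knobs in its middle, and a red mark near (262,188). The case is turned about 10°. Next I measure the dial and zoom in.

```bash
cat > h.py <<'E'
import numpy as np,cv2
def ray(K,T,uv,z):
    "pixels -> world points on plane z"
    uv=np.atleast_2d(uv).astype(float);d=np.c_[(uv-[K[0,2],K[1,2]])/K[0,0],np.ones(len(uv))]*[1,-1,-1]
    R=T[:3,:3];o=-R.T@T[:3,3];w=d@R
    return o+w*((z-o[2])/w[:,2])[:,None]
def proj(K,T,P):
    P=np.atleast_2d(P);c=(P@T[:3,:3].T+T[:3,3])*[1,-1,-1]
    return np.c_[c[:,0]/c[:,2],c[:,1]/c[:,2]]*K[0,0]+[K[0,2],K[1,2]]
def rectify(p,K,T,c,half,z,n=600):
    "top-down view of plane z: image right=-y world, up=+x"
    s=2*half/n;g=(np.arange(n)+.5)*s-half
    X,Y=np.meshgrid(g,g);W=np.c_[(c[0]-Y).ravel(),(c[1]-X).ravel(),np.full(n*n,z)]
    m=proj(K,T,W).reshape(n,n,2).astype(np.float32)
    return cv2.remap(p,m[...,0],m[...,1],cv2.INTER_CUBIC)
E
python3 - <<'E'
from h import *
f=np.load("top0.npz");p,K,T=f["p"],f["intrinsics"],f["camera_from_world"]
hsv=cv2.cvtColor(p,cv2.COLOR_RGB2HSV)
# dial outer: dark pixels round centre
c=ray(K,T,[235,213],.114)[0];print(c)
im=rectify(p,K,T,c,.12,.114);cv2.imwrite("pics/r0.png",im[:,:,::-1])
d=f["d"]
for uv in((235,211),(225,225),(180,190)):print(uv,d[uv[1],uv[0]])
# case blue
m=cv2.inRange(hsv,(100,120,60),(125,255,255));m[:150]=0;m[270:]=0;m[:,:155]=0;m[:,285:]=0
pt=np.argwhere(m)[:,::-1];r=cv2.minAreaRect(ray(K,T,pt,.105)[:,:2].astype(np.float32));print(r)
E
```

```text
[0.53957311 0.06848899 0.114     ]
(235, 211) 1.4534237
(225, 225) 1.5014611
(180, 190) 1.5251577
((0.5458285212516785, 0.12128506600856781), (0.3240756392478943, 0.24143710732460022), 79.34530639648438)
```

View pics/r0.png

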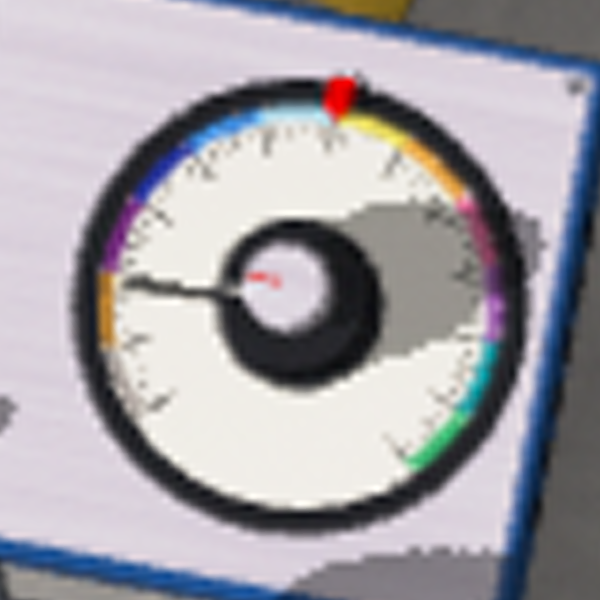

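The rectified top view (0.4 mm/px) shows the pointer at about (125,282), the index arrow at about (338,118) and the dial centre near (300,306). The needed pointer travel is therefore about 93°. I'll fit the centre and angles, then compute the move to a hover.

```bash
cat >> h.py <<'E'
from scipy.spatial.transform import Rotation as Ro
def dial(p,K,T,c,half=.12,name=None,z=.114):
    "fit dial rim in the rectified view -> centre (world), radius, red index angle"
    im=rectify(p,K,T,c,half,z);n=len(im);s=2*half/n
    if name:cv2.imwrite(name,im[:,:,::-1])
    h=cv2.cvtColor(im,cv2.COLOR_RGB2HSV)
    a=np.arange(0,360,2)*np.pi/180;rr=np.arange(.07,.105,.0002)
    g=cv2.GaussianBlur(h[...,2],(5,5),0).astype(float);c0=np.array([n/2,n/2])
    for it in range(4):
        P=[]
        for t in a:
            q=c0+np.outer(rr/s,[np.cos(t),-np.sin(t)])
            v=cv2.remap(g.astype(np.float32),q[:,0].astype(np.float32)[None],q[:,1].astype(np.float32)[None],1)[0]
            k=np.argmax(np.gradient(cv2.GaussianBlur(v[None],(9,1),0)[0]))
            if v[min(k+15,len(v)-1)]-v[max(k-15,0)]>60 and abs(rr[k]-.092)<.008:P.append(q[k])
        P=np.array(P);A=np.c_[2*P,np.ones(len(P))]
        for _ in range(4):
            x=np.linalg.lstsq(A,(P**2).sum(1),rcond=None)[0];R=np.sqrt(x[2]+x[:2]@x[:2])
            e=abs(np.hypot(*(P-x[:2]).T)-R);k=e<max(2*np.median(e),1);P,A=P[k],A[k]
        c0=x[:2]
    cw=np.array([c[0]-(c0[1]-n/2+.5)*s,c[1]-(c0[0]-n/2+.5)*s])
    return im,c0,s,cw,R*s,len(P)
def angs(im,c0,s,r0=.048,r1=.068):
    "angles (deg, ccw from image right): red index and dark pointer"
    h=cv2.cvtColor(im,cv2.COLOR_RGB2HSV);n=len(im);Y,X=np.mgrid[:n,:n];dx=(X-c0[0])*s;dy=-(Y-c0[1])*s;r=np.hypot(dx,dy)
    m=((h[...,0]<8)|(h[...,0]>172))&(h[...,1]>190)&(h[...,2]>110)&(r>.076)&(r<.091)
    k,l,st,_=cv2.connectedComponentsWithStats(m.astype(np.uint8));m=l==1+np.argmax(st[1:,4])
    ia=np.degrees(np.arctan2(dy[m].mean(),dx[m].mean()))
    t=np.arange(0,360,.25);prof=[]
    for q in np.arange(r0,r1,.001):
        x=(c0[0]+q/s*np.cos(np.radians(t))).astype(np.float32)[None];y=(c0[1]-q/s*np.sin(np.radians(t))).astype(np.float32)[None]
        prof.append(cv2.remap(h[...,2],x,y,1)[0])
    v=np.median(np.array(prof,float),0);base=np.median(v);k=np.argmin(np.convolve(np.r_[v[-4:],v,v[:4]],np.ones(9)/9,'valid'))
    w=np.arange(k-20,k+21);bl=np.interp(w,[k-20,k+20],[v[(k-16)%1440],v[(k+16)%1440]]);q=np.clip(bl-v[w%1440]-.25*(bl.max()-v[k]),0,None)
    return ia,(q@w/q.sum()*.25),m.sum(),v[k],base
def toolshift(pos,quat,target):return Ro.from_quat(quat).inv().apply(np.array(target)-pos)
E
python3 - <<'E'
from h import *
from rig import status
f=np.load("top0.npz");p,K,T=f["p"],f["intrinsics"],f["camera_from_world"]
im,c0,s,cw,R,n=dial(p,K,T,[.5396,.0685]);print(c0,cw,R,n);print(angs(im,c0,s))
o=status.get_obs();print(toolshift(o["position"],o["tool_rot"],[cw[0],cw[1],.25]))
E
```

```text
[299.93192538 306.51352565] [0.53679459 0.06832723] 0.09131679170123519 121
(np.float64(79.57231275149363), np.float64(172.09270085184568), np.int64(785), np.float64(77.0), np.float64(239.0))
[-0.48586981 -0.38590993 -0.02775955]
```

Request:
arm_command --deltas '[1,0,0,-0.028,0,1,-0.0442,-0.0351,0,0,1,-0.0442,-0.0351,0,0,1,-0.0442,-0.0351,0,0,1,-0.0442,-0.0351,0,0,1,-0.0442,-0.0351,0,0,1,-0.0442,-0.0351,0,0,1,-0.0442,-0.0351,0,0,1,-0.0442,-0.0351,0,0,1,-0.0442,-0.0351,0,0,1,-0.0442,-0.0351,0,0,1,-0.0438,-0.0349,0,0]'

```text
time: 1.6
position: [0.5376, 0.0672, 0.2503]
tool_rot: [0.164, 0.986, 0.0, -0.0]
ft_force: [-0.7, 0.9, 0.3]
grip_width: 0.0869
grip_force: 0.0
```

Request:
arm_command --deltas '[1,0,0,0,0,1,0,0,0,0]'

```text
time: 1.85
position: [0.5361, 0.0691, 0.2499]
tool_rot: [0.165, 0.986, 0.0, -0.001]
ft_force: [-1.4, 0.2, 0.4]
grip_width: 0.087
grip_force: 0.0
```

```bash
python3 - <<'E'
from h import *
from rig import status,imaging
o=status.get_obs();pr=imaging.camera_params("wrist");p,d=imaging.camera("wrist");K,T=pr["intrinsics"],pr["camera_from_world"]
np.savez("w1.npz",p=p,d=d,**pr)
print(o["position"],o["tool_rot"],o["q"])
cv2.imwrite("pics/w1.png",p[:,:,::-1])
print(proj(K,T,[[.5368,.0683,.114],[.5368,.0683,.174]]))
E
```

```text
[0.53610133 0.069067   0.24994908] [ 1.64533936e-01  9.86370766e-01  1.54933491e-04 -1.12769728e-03] [-7.89888907e-02  3.81674860e-01  1.61097180e+00  5.50901582e-04
  1.15116634e+00 -1.31943903e+00]
[[278.94427279 204.62016856]
 [278.73012042 225.33104039]]
```

View pics/w1.png

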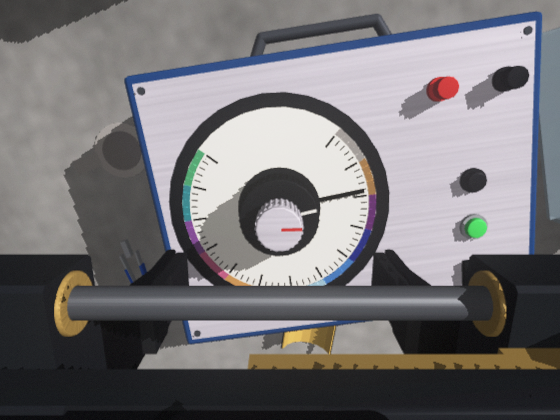

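The wrist view shows the dial at (279,197), the pointer along (320,203)–(365,192), and the index hidden behind the gripper at the far side. I'll check the centre with this view.

```bash
python3 - <<'E'
from h import *
f=np.load("w1.npz");p,K,T=f["p"],f["intrinsics"],f["camera_from_world"]
im,c0,s,cw,R,n=dial(p,K,T,[.5368,.0683]);print(c0,cw,R,n)
try: print(angs(im,c0,s))
except Exception as e: print(e)
o=[.53610133,.069067,.24994908];q=[.16453,.98637,0,0]
for t in ([*cw,.121],[.5368,.0683,.121]):print(toolshift(o,q,t))
E
```

```text
[301.51414772 294.33362507] [0.53886655 0.06749434] 0.09113577926673692 131
attempt to get argmax of an empty sequence
[-0.00312596 -0.00058999  0.12894908]
[-0.00090979 -0.0004987   0.12894908]
```

Request:
arm_command --deltas '[1,-0.002,-0.0005,0.03,0,1,0,0,0.04,0,1,0,0,0.035,0,1,0,0,0.024,0,1,0,0,0,0,-1,0,0,0,0,-1,0,0,0,0,-1,0,0,0,0,-1,0,0,0,0,-1,0,0,0,0]' --newtons 25

```text
time: 3.15
position: [0.539, 0.0673, 0.1223]
tool_rot: [0.164, 0.986, -0.0, 0.0]
ft_force: [-1.1, -1.2, 5.1]
grip_width: 0.0596
grip_force: 25.0
```

Gripped at 59.6 mm. Turning up in steps, well short of the index.

Request:
arm_command --deltas '[-1,0,0,0,0.15,-1,0,0,0,0.15,-1,0,0,0,0.15,-1,0,0,0,0.15,-1,0,0,0,0.15,-1,0,0,0,0.15,-1,0,0,0,0.15,-1,0,0,0,0.1,-1,0,0,0,0,-1,0,0,0,0]'

```text
time: 4.4
position: [0.5387, 0.0671, 0.1223]
tool_rot: [0.674, 0.738, -0.0, 0.0]
ft_force: [-2.1, -2.5, 6.5]
grip_width: 0.0597
grip_force: 25.0
```

```bash
python3 - <<'E'
from h import *
from rig import status,imaging
o=status.get_obs();print(o["q"],o["moment"],o["ft_force"])
for n in("wrist","side"):
    pr=imaging.camera_params(n);p,d=imaging.camera(n)
    cv2.imwrite(f"pics/{n}2.png",p[:,:,::-1]);np.savez(n+"2.npz",p=p,d=d,**pr)
a=cv2.imread("pics/wrist2.png");b=cv2.imread("pics/side2.png")
b=cv2.resize(b[140:245,190:330],(560,420),interpolation=cv2.INTER_CUBIC)
cv2.imwrite("pics/c2.png",cv2.resize(np.hstack([a,b]),(800,300)))
E
```

```text
[-8.15181691e-02  5.60703457e-01  1.73159030e+00 -1.16011991e-03
  8.49172573e-01 -1.71176706e-01] [-0.53897057  0.41910054 -0.18038775] [-2.13319978 -2.49178191  6.48908564]
```

View pics/c2.png

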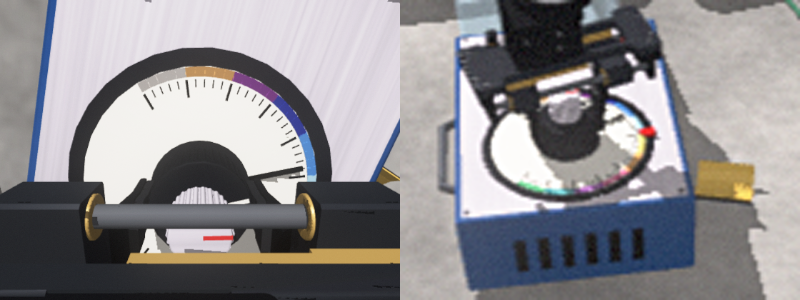

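The wrist view (left half) shows the pointer just short of the 50 V tick, near (275,177). In the side view (right half) the red index lies further on. I'll measure the pointer angle in the wrist view.

```bash
cat >> h.py <<'E'
def ptr(im,c0,s,lo,hi,r0=.06,r1=.071,ref=None):
    "dark blade angle within lo..hi deg; list per radius"
    t=np.arange(lo,hi,.1);out=[];h=im.max(2)
    for q in np.arange(r0,r1,.002):
        x=(c0[0]+q/s*np.cos(np.radians(t))).astype(np.float32)[None];y=(c0[1]-q/s*np.sin(np.radians(t))).astype(np.float32)[None]
        v=cv2.remap(h,x,y,1)[0].astype(float);w=np.clip(.6*np.percentile(v,80)-v,0,None)
        out.append((round(q,3),round(w@t/max(w.sum(),1e-6),2),round((w>0).sum()*.1*np.pi/180*q*1e3,1)))
    return out
E
python3 - <<'E'
from h import *
f=np.load("wrist2.npz");p,K,T=f["p"],f["intrinsics"],f["camera_from_world"]
im,c0,s,cw,R,n=dial(p,K,T,[.5385,.0675],name="pics/r2.png");print(c0,cw,R,n)
print(ptr(im,c0,s,95,125,.045))
E
```

```text
[298.17368822 297.84781548] [0.53916087 0.06803052] 0.09081620847343504 88
[(np.float64(0.045), np.float64(105.23), np.float64(4.9)), (np.float64(0.047), np.float64(105.69), np.float64(4.4)), (np.float64(0.049), np.float64(105.76), np.float64(4.4)), (np.float64(0.051), np.float64(105.84), np.float64(4.4)), (np.float64(0.053), np.float64(105.78), np.float64(4.3)), (np.float64(0.055), np.float64(105.88), np.float64(4.4)), (np.float64(0.057), np.float64(105.97), np.float64(4.4)), (np.float64(0.059), np.float64(106.04), np.float64(4.3)), (np.float64(0.061), np.float64(105.98), np.float64(4.6)), (np.float64(0.063), np.float64(107.94), np.float64(8.2)), (np.float64(0.065), np.float64(108.08), np.float64(7.4)), (np.float64(0.067), np.float64(107.95), np.float64(7.3)), (np.float64(0.069), np.float64(104.1), np.float64(13.8))]
```

View pics/r2.png

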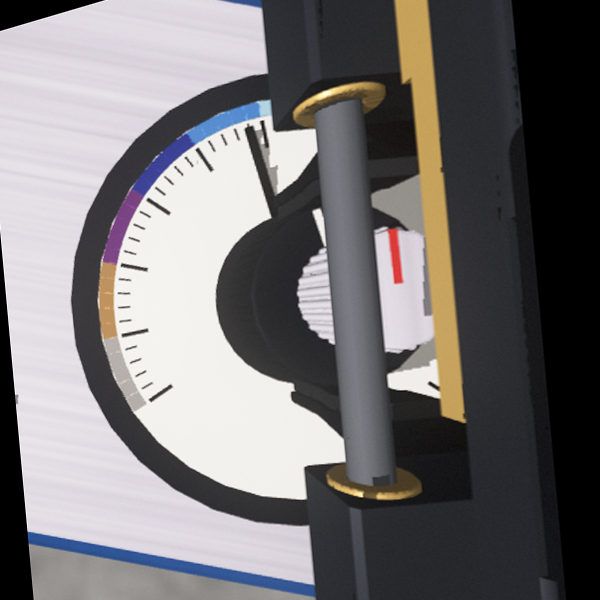

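The pointer is at 106.1° and the index at 79.5°, which leaves 11.8 V to go. Next I turn 0.265 rad more to stand about 5 V short, release, lift and move aside to look.

Request:
arm_command --deltas '[-1,0,0,0,0.1,-1,0,0,0,0.1,-1,0,0,0,0.065,-1,0,0,0,0,-1,0,0,0,0,1,0,0,0,0,1,0,0,0,0,1,0,0,0,0,1,0,0,0,0,1,0,0,-0.04,0,1,0,0,-0.05,0,1,0,0,-0.04,0]'

```text
time: 6.0
position: [0.539, 0.0678, 0.2533]
tool_rot: [0.766, 0.643, 0.0, 0.0]
ft_force: [0.4, 0.1, 0.3]
grip_width: 0.0867
grip_force: 0.0
```

Request:
arm_command --deltas '[1,-0.05,0,0,0,1,-0.05,0,0,0,1,-0.03,0,0,0,1,0,0,0,0,1,0,0,0,0]'

```text
time: 6.62
position: [0.5161, -0.0597, 0.2514]
tool_rot: [0.766, 0.643, 0.0, -0.0]
ft_force: [0.8, 0.1, -0.4]
grip_width: 0.0873
grip_force: 0.0
```

```bash
python3 - <<'E'
from h import *
from rig import status,imaging
o=status.get_obs();print(o["q"],o["position"],o["tool_rot"])
for n in("wrist","top"):
    pr=imaging.camera_params(n);p,d=imaging.camera(n);K,T=pr["intrinsics"],pr["camera_from_world"]
    np.savez(n+"3.npz",p=p,d=d,**pr)
    im,c0,s,cw,R,k=dial(p,K,T,[.5385,.0675],name=f"pics/{n}3.png");print(n,c0,cw,R,k)
    try:
        a=angs(im,c0,s);print(a)
    except Exception as e:print(e)
    print(ptr(im,c0,s,83,103,.046,.06))
a=np.hstack([cv2.imread("pics/wrist3.png"),cv2.imread("pics/top3.png")]);cv2.imwrite("pics/c3.png",cv2.resize(a,(800,400)))
E
```

```text
[-3.30784063e-01  3.49880386e-01  1.65965164e+00  7.33902959e-04
  1.13259968e+00 -1.56898389e-01] [ 0.51612898 -0.0596622   0.25142756] [ 7.65936479e-01  6.42916112e-01  1.45765996e-04 -4.02217519e-04]
wrist [300.32163606 297.67370272] [0.53923052 0.06717135] 0.09122245133646757 82
attempt to get argmax of an empty sequence
[(np.float64(0.046), np.float64(92.31), np.float64(3.9)), (np.float64(0.048), np.float64(92.31), np.float64(3.9)), (np.float64(0.05), np.float64(92.34), np.float64(4.0)), (np.float64(0.052), np.float64(92.29), np.float64(4.1)), (np.float64(0.054), np.float64(92.26), np.float64(4.0)), (np.float64(0.056), np.float64(92.27), np.float64(4.0)), (np.float64(0.058), np.float64(92.29), np.float64(4.0))]
top [297.11596691 303.72337175] [0.53681065 0.06845361] 0.0911592891623427 68
(np.float64(79.40503644192741), np.float64(35.885714285714286), np.int64(801), np.float64(55.0), np.float64(248.0))
[(np.float64(0.046), np.float64(90.57), np.float64(5.3)), (np.float64(0.048), np.float64(90.6), np.float64(5.2)), (np.float64(0.05), np.float64(90.64), np.float64(5.3)), (np.float64(0.052), np.float64(90.64), np.float64(5.4)), (np.float64(0.054), np.float64(90.62), np.float64(5.1)), (np.float64(0.056), np.float64(90.58), np.float64(5.0)), (np.float64(0.058), np.float64(90.62), np.float64(5.2))]
```

View pics/c3.png

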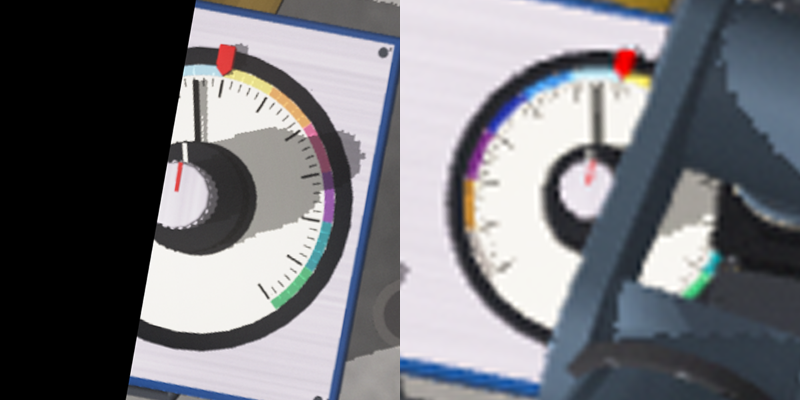

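Left half (wrist): the pointer is at about (197,110), short of the 60 V tick, with the index at (226,60). Right half (top): pointer at (597,110), index at (625,65). Both show roughly 5 V short. I'll resolve the index angle in the wrist view too.

```bash
sed -i 's/>190)&(h\[...,2\]>110)/>140)\&(h[...,2]>110)/' h.py; python3 - <<'E'
from h import *
for n in("wrist","top"):
    f=np.load(n+"3.npz");p,K,T=f["p"],f["intrinsics"],f["camera_from_world"]
    im,c0,s,cw,R,k=dial(p,K,T,[.5385,.0675])
    # 60V long tick and neighbours, pointer, profile at r=.066
    print(n,angs(im,c0,s)[0])
    # tip/base of index: angle per radius
    h=cv2.cvtColor(im,cv2.COLOR_RGB2HSV)
    for q in np.arange(.074,.093,.003):
        t=np.arange(65,95,.1);x=(c0[0]+q/s*np.cos(np.radians(t))).astype(int);y=(c0[1]-q/s*np.sin(np.radians(t))).astype(int)
        hh=h[y,x].astype(int);m=((hh[:,0]<8)|(hh[:,0]>172))&(hh[:,1]>140)&(hh[:,2]>90);print(round(q,3),round(t[m].mean(),2) if m.any() else None,m.sum()*.1*np.pi/180*q*1e3)
    t=np.arange(68,98,.5)
    for q in (.050,.069,):
        x=(c0[0]+q/s*np.cos(np.radians(t))).astype(np.float32)[None];y=(c0[1]-q/s*np.sin(np.radians(t))).astype(np.float32)[None]
        print(q,list(zip(t.tolist(),cv2.remap(im.max(2),x,y,1)[0].tolist())))
E
```

```text
wrist 79.79863236280126
0.074 None 0.0
0.077 79.3 4.972443038931844
0.08 79.45 8.936085770210967
0.083 79.65 10.140362954087056
0.086 79.75 10.206685465662842
0.089 79.7 9.786061115932208
0.092 79.65 9.313076888641746
0.05 [(68.0, 244), (68.5, 244), (69.0, 244), (69.5, 243), (70.0, 244), (70.5, 244), (71.0, 244), (71.5, 244), (72.0, 244), (72.5, 244), (73.0, 244), (73.5, 244), (74.0, 243), (74.5, 243), (75.0, 244), (75.5, 244), (76.0, 244), (76.5, 244), (77.0, 244), (77.5, 244), (78.0, 244), (78.5, 244), (79.0, 244), (79.5, 244), (80.0, 244), (80.5, 244), (81.0, 244), (81.5, 244), (82.0, 244), (82.5, 244), (83.0, 244), (83.5, 244), (84.0, 246), (84.5, 240), (85.0, 220), (85.5, 188), (86.0, 162), (86.5, 162), (87.0, 165), (87.5, 166), (88.0, 173), (88.5, 180), (89.0, 178), (89.5, 167), (90.0, 139), (90.5, 103), (91.0, 70), (91.5, 53), (92.0, 56), (92.5, 57), (93.0, 53), (93.5, 51), (94.0, 82), (94.5, 150), (95.0, 210), (95.5, 240), (96.0, 245), (96.5, 244), (97.0, 244), (97.5, 243)]
0.069 [(68.0, 243), (68.5, 243), (69.0, 245), (69.5, 239), (70.0, 192), (70.5, 165), (71.0, 210), (71.5
[... 1763 characters left out ...]
71.0, 248), (71.5, 248), (72.0, 248), (72.5, 246), (73.0, 242), (73.5, 237), (74.0, 231), (74.5, 224), (75.0, 218), (75.5, 214), (76.0, 213), (76.5, 214), (77.0, 217), (77.5, 220), (78.0, 221), (78.5, 219), (79.0, 216), (79.5, 213), (80.0, 210), (80.5, 211), (81.0, 212), (81.5, 214), (82.0, 217), (82.5, 220), (83.0, 223), (83.5, 227), (84.0, 233), (84.5, 242), (85.0, 248), (85.5, 248), (86.0, 242), (86.5, 225), (87.0, 207), (87.5, 186), (88.0, 167), (88.5, 147), (89.0, 136), (89.5, 131), (90.0, 130), (90.5, 133), (91.0, 137), (91.5, 141), (92.0, 146), (92.5, 154), (93.0, 163), (93.5, 176), (94.0, 192), (94.5, 210), (95.0, 224), (95.5, 235), (96.0, 244), (96.5, 246), (97.0, 241), (97.5, 233)]
```

The wrist view puts the pointer at about 54.4 V (just short of the 54–55 mark), which is about 5.3 V short, so the coarse setting is good. Now back over the axis and down onto the fine knob.

Request:
arm_command --deltas '[1,0.05,0,0,0,1,0.05,0,0,0,1,0.03,0,0,0,1,0,0,0,0,1,0,0,0.04,0,1,0,0,0.04,0,1,0,0,0.021,0,1,0,0,0,0,1,0,0,0,0]'

```text
time: 7.85
position: [0.5395, 0.0674, 0.1514]
tool_rot: [0.766, 0.643, 0.001, 0.001]
ft_force: [0.3, 0.2, -0.1]
grip_width: 0.0871
grip_force: 0.0
```

Request:
arm_command --deltas '[-1,0,0,0,0,-1,0,0,0,0,-1,0,0,0,0,-1,0,0,0,0,-1,0,0,0,0,-1,0,0,0,0,-1,0,0,0,0]' --newtons 12

```text
time: 8.72
position: [0.5387, 0.0678, 0.1505]
tool_rot: [0.766, 0.643, -0.0, -0.0]
ft_force: [0.7, 0.2, 0.2]
grip_width: 0.0314
grip_force: 12.0
```

Request:
arm_command --deltas '[-1,0,0,0,0.13,-1,0,0,0,0.13,-1,0,0,0,0.13,-1,0,0,0,0.13,-1,0,0,0,0.13,-1,0,0,0,0.13,-1,0,0,0,0.13,-1,0,0,0,0.13,-1,0,0,0,0.13,-1,0,0,0,0.13,-1,0,0,0,0,-1,0,0,0,0]'

```text
time: 10.22
position: [0.539, 0.0675, 0.1505]
tool_rot: [0.999, 0.049, 0.0, 0.0]
ft_force: [-0.0, -0.9, -1.5]
grip_width: 0.0319
grip_force: 12.0
```

```bash
python3 - <<'E'
from h import *
from rig import status,imaging
o=status.get_obs();print(o["q"][5],o["position"],o["tool_rot"],o["moment"])
pr=imaging.camera_params("wrist");p,d=imaging.camera("wrist");K,T=pr["intrinsics"],pr["camera_from_world"]
cam=-T[:3,:3].T@T[:3,3];print("cam",cam,toolshift(o["position"],o["tool_rot"],cam),"axis",-T[2,:3])
np.savez("w4.npz",p=p,d=d,**pr)
im=rectify(p,K,T,[.5388,.0675],.12,.114);t=rectify(imaging.camera("top")[0],*imaging.camera_params("top").values(),[.5388,.0675],.12,.114)
cv2.imwrite("pics/c4.png",cv2.resize(np.hstack([im,t])[:,:,::-1],(800,400)))
E
```

```text
1.3914496213023066 [0.53900436 0.06746727 0.15052655] [9.98782044e-01 4.93386743e-02 2.28346016e-04 2.69366615e-04] [-0.27345805 -0.03275088 -0.02489382]
cam [0.61065055 0.07466692 0.3138698 ] [ 7.20771089e-02 -1.17866168e-05 -1.63312335e-01] axis [-0.26019701 -0.02661432 -0.96518868]
```

View pics/c4.png

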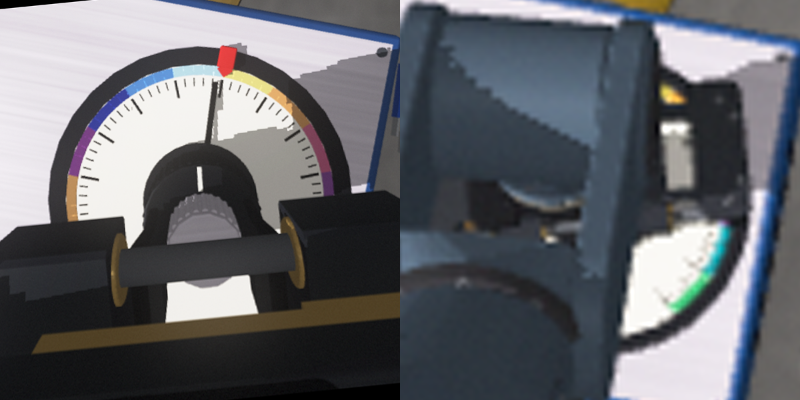

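In the wrist view (left half) both the pointer (tip about (216,82)) and the index (227,60) are visible from nearly overhead, with about 1.5–2 V left. The top view is blocked by the arm. I'll measure in the wrist view.

```bash
cat > m.py <<'E'
from h import *
def meas(p,K,T):
    im,c0,s,cw,R,k=dial(p,K,T,[.5388,.0675]);ia=angs(im,c0,s)[0]
    # tip-region: blade edges between shadowless thresholds
    out=[]
    for q in np.arange(.045,.074,.002):
        t=np.arange(ia-7,ia+13,.05);x=(c0[0]+q/s*np.cos(np.radians(t))).astype(np.float32)[None];y=(c0[1]-q/s*np.sin(np.radians(t))).astype(np.float32)[None]
        v=cv2.remap(im.max(2),x,y,1)[0].astype(int);b=(v<110).astype(np.uint8)
        n,l,st,_=cv2.connectedComponentsWithStats(b[None]);
        if n>1:
            j=1+np.argmax(st[1:,4]);tt=t[l[0]==j];out.append((round(q,3),round((tt[0]+tt[-1])/2-ia,2),round((tt[-1]-tt[0])*np.pi/180*q*1e3,2)))
    print("centre",cw,"R",R,k,"index",ia)
    for o in out:print(*o)
    return im,c0,s
if __name__=="__main__":
    import sys
    f=np.load(sys.argv[1]);meas(f["p"],f["intrinsics"],f["camera_from_world"])
E
python3 m.py w4.npz
```

```text
centre [0.53980612 0.06738101] R 0.09088425876148094 86 index 79.15726307123516
0.045 3.22 2.95
0.047 3.3 2.79
0.049 3.12 3.04
0.051 3.2 3.12
0.053 3.17 3.1
0.055 3.17 3.12
0.057 3.22 3.13
0.059 3.22 3.14
0.061 3.25 3.09
0.063 3.25 3.08
0.065 3.25 3.06
0.067 3.25 3.16
0.069 3.52 3.07
0.071 0.27 1.3
```

Request:
arm_command --deltas '[-1,0,0,0,0.12,-1,0,0,0,0.12,-1,0,0,0,0.1,-1,0,0,0,0,-1,0,0,0,0,-1,0,0,0,0]'

```text
time: 11.08
position: [0.539, 0.0674, 0.1505]
tool_rot: [0.993, -0.121, 0.0, 0.0]
ft_force: [1.1, -3.4, -2.7]
grip_width: 0.0318
grip_force: 12.0
```

```bash
cat > look.py <<'E'
from rig import status,imaging
import numpy as np,sys,cv2
from m import meas
from h import rectify
pr=imaging.camera_params("wrist");p,d=imaging.camera("wrist");K,T=pr["intrinsics"],pr["camera_from_world"];print("cam",-T[:3,:3].T@T[:3,3])
np.savez(sys.argv[1]+".npz",p=p,d=d,**pr);im,c0,s=meas(p,K,T);x,y=c0.astype(int)
cv2.imwrite("pics/"+sys.argv[1]+".png",cv2.resize(rectify(p,K,T,[.61,.052],.04,.114),(600,600))[:,:,::-1])
E
python3 look.py w5
```

```text
cam [0.60888534 0.05044731 0.31389286]
centre [0.53988218 0.06716167] R 0.09082581498781292 81 index 79.47700669720525
0.045 0.75 3.06
0.047 0.8 3.04
0.049 0.75 3.16
0.051 0.77 2.98
0.053 0.95 2.78
0.055 0.8 2.98
0.057 0.77 3.03
0.059 0.75 2.99
0.061 0.8 2.98
0.063 0.77 3.13
0.065 0.72 3.12
0.067 0.8 3.16
0.069 0.77 3.07
0.071 -0.05 0.99
```

View pics/w5.png

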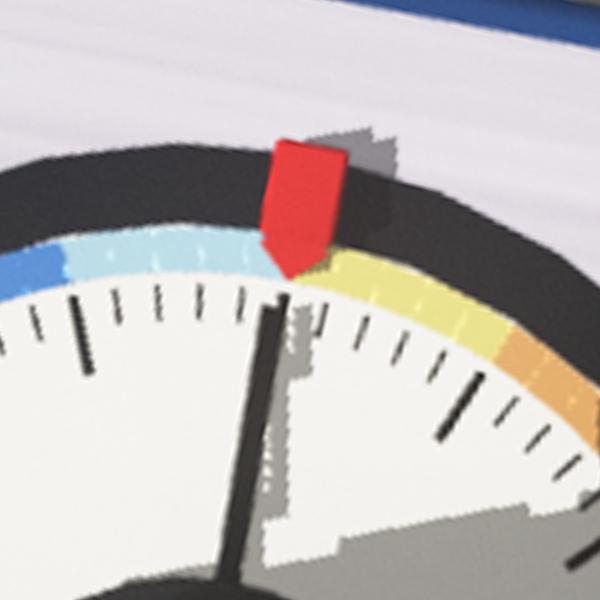

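```bash
python3 - <<'E'
from h import *
for n in("w4","w5"):
    f=np.load(n+".npz");p,K,T=f["p"],f["intrinsics"],f["camera_from_world"]
    im,c0,s,cw,R,k=dial(p,K,T,[.5388,.0675]);h=cv2.cvtColor(im,cv2.COLOR_RGB2HSV)
    for q in np.arange(.074,.093,.002):
        t=np.arange(70,90,.05);x=(c0[0]+q/s*np.cos(np.radians(t))).astype(int);y=(c0[1]-q/s*np.sin(np.radians(t))).astype(int)
        hh=h[y,x].astype(int);m=((hh[:,0]<8)|(hh[:,0]>172))&(hh[:,1]>140)&(hh[:,2]>90)
        if m.any():print(n,round(q,3),round((t[m].min()+t[m].max())/2,2),round(m.sum()*.05*np.pi/180*q*1e3,1))
E
```

```text
w4 0.076 78.85 4.4
w4 0.078 78.85 8.4
w4 0.08 78.97 9.8
w4 0.082 79.1 10.2
w4 0.084 79.1 10.2
w4 0.086 79.07 10.2
w4 0.088 79.05 10.2
w4 0.09 79.02 10.2
w4 0.092 78.9 8.9
w5 0.076 79.02 4.5
w5 0.078 79.15 8.1
w5 0.08 79.27 9.4
w5 0.082 79.35 9.9
w5 0.084 79.37 9.8
w5 0.086 79.35 9.8
w5 0.088 79.35 9.8
w5 0.09 79.45 10.1
w5 0.092 79.3 7.8
```

The close view shows the pointer tip at (271,310), just left of the 60 V tick, and the arrow tip at (292,280), so it is still slightly short. I'll fit both lines directly, independent of the dial centre.

```bash
cat > ln.py <<'E'
from h import *
import sys
def lines(p,K,T):
    c=np.array([.61,.052]);n=1200;half=.04;s=2*half/n
    im=rectify(p,K,T,c,half,.114,n);h=cv2.cvtColor(im,cv2.COLOR_RGB2HSV).astype(int)
    def fit(mask,rows,wlo,whi):
        P=[]
        for y in rows:
            l=cv2.connectedComponentsWithStats(mask[y:y+1].astype(np.uint8));
            for st in l[2][1:]:
                if wlo<st[2]*s*1e3<whi:P.append((st[0]+(st[2]-1)/2,y))
        P=np.array(P);
        for _ in range(5):
            a=np.polyfit(P[:,1],P[:,0],1);e=abs(P[:,0]-np.polyval(a,P[:,1]));P=P[e<max(2.5*np.median(e),3)]
        return a,len(P),e.std()
    red=((h[...,0]<8)|(h[...,0]>172))&(h[...,1]>140)&(h[...,2]>90)
    k,l,st,_=cv2.connectedComponentsWithStats(red.astype(np.uint8));red=l==1+np.argmax(st[1:,4]);ys=np.where(red.any(1))[0]
    ab,nb,eb=fit(im.max(2)<110,range(660,1120,4),2.2,4.2)
    # index: arrow tip = lowest red rows
    ty=ys.max();tx=np.where(red[ty-6:ty+1].any(0))[0].mean()
    ai,ni,ei=fit(red,range(ys.min()+40,ty-90,3),8,12)
    X=lambda a,y:np.polyval(a,y)
    w=lambda x,y:(c[0]-(y-n/2+.5)*s,c[1]-(x-n/2+.5)*s)
    print("blade ang",90-np.degrees(np.arctan(-ab[0])),nb,"index ang",90-np.degrees(np.arctan(-ai[0])),ni,"tip",(tx,ty),w(tx,ty))
    for y in(ty,ty-100):print("gap mm at row",y,(X(ai,y)-X(ab,y))*s*1e3*np.sin(np.radians(79.4)),"arrowtip gap",(tx-X(ab,ty))*s*1e3*.983)
    k=np.array([.5390,.0674]);q=np.array(w(tx,ty))-k;print("index angle about axis",np.degrees(np.arctan2(q[0],-q[1])),np.hypot(*q))
    for y in(700,1000):q=np.array(w(X(ab,y),y))-k;print("blade about axis",np.degrees(np.arctan2(q[0],-q[1])),np.hypot(*q))
if __name__=="__main__":
    for a in sys.argv[1:]:
        f=np.load(a);print(a);lines(f["p"],f["intrinsics"],f["camera_from_world"])
E
python3 ln.py w4.npz w5.npz
```

```text
w4.npz
blade ang 82.6904868014488 115 index ang 79.57781437576404 47 tip (np.float64(583.5), np.int64(558)) (np.float64(0.6127666666666667), np.float64(0.053066666666666665))
gap mm at row 558 4.245916764851279 arrowtip gap 4.587098694731567
gap mm at row 458 4.610670370978904 arrowtip gap 4.587098694731567
index angle about axis 79.0040821382953 0.07514629435677818
blade about axis 82.51108538795512 0.06485319146025326
blade about axis 82.43013967088031 0.04468946985623291
w5.npz
blade ang 80.25442298391135 115 index ang 79.65687266380621 47 tip (np.float64(581.0), np.int64(556)) (np.float64(0.6129), np.float64(0.053233333333333334))
gap mm at row 556 1.0012653765451478 arrowtip gap 1.367943048212722
gap mm at row 456 1.071751846258619 arrowtip gap 1.367943048212722
index angle about axis 79.14802577639723 0.0752456274107967
blade about axis 80.18294746756024 0.06525552380540033
blade about axis 80.15068870521431 0.04496270331980088
```

Request:
arm_command --deltas '[-1,0,0,0,0.05,-1,0,0,0,0.04,-1,0,0,0,0,-1,0,0,0,0,-1,0,0,0,0]'

```text
time: 11.75
position: [0.5389, 0.0674, 0.1505]
tool_rot: [0.986, -0.166, 0.0, 0.0]
ft_force: [2.3, -5.1, -2.2]
grip_width: 0.0317
grip_force: 12.0
```

```bash
python3 look.py w6|sed -n 1,6p; python3 ln.py w6.npz
```

```text
cam [0.6070282  0.04425052 0.31390324]
centre [0.53978355 0.06712186] R 0.09086503400790547 82 index 79.53901846084901
0.045 0.12 3.18
0.047 0.2 3.12
0.049 0.12 3.04
0.051 0.25 2.94
w6.npz
blade ang 79.68347689161212 115 index ang 79.91248030190326 47 tip (np.float64(580.0), np.int64(558)) (np.float64(0.6127666666666667), np.float64(0.0533))
gap mm at row 558 0.22376820737285041 arrowtip gap 0.5510555432809829
gap mm at row 458 0.19672885312986965 arrowtip gap 0.5510555432809829
index angle about axis 79.17882537712445 0.07510213785979138
blade about axis 79.58711236866033 0.06537669922354329
blade about axis 79.54362641627654 0.04504809657038453
```

The pointer is now 0.15–0.4° (about 0.1 V) short, so it is lined up without passing. Release, lift and recheck.

Request:
arm_command --deltas '[0,0,0,0,0,0,0,0,0,0,0,0,0,0,0,0,0,0,0,0,0,0,0,-0.03,0,0,0,0,-0.03,0,0,0,0,-0.02,0,0,0,0,0,0,0,0,0,0,0]'

```text
time: 12.92
position: [0.538, 0.0679, 0.2297]
tool_rot: [0.986, -0.166, -0.001, 0.0]
ft_force: [0.8, 0.7, -0.2]
grip_width: 0.0438
grip_force: 0.0
```

```bash
python3 look.py w7|sed -n 1,12p; python3 ln.py w7.npz
```

```text
cam [0.60641051 0.04450594 0.39293896]
centre [0.53954922 0.06722522] R 0.0911151753737485 100 index 79.45608304370111
0.045 0.02 2.87
0.047 0.15 2.79
0.049 0.07 2.78
0.051 0.2 2.76
0.053 0.05 2.87
0.055 0.15 2.88
0.057 0.05 2.89
0.059 -0.05 2.99
0.061 0.1 2.87
0.063 0.05 2.86
w7.npz
blade ang 79.69151816433158 115 index ang 79.97878392924824 46 tip (np.float64(582.5), np.int64(556)) (np.float64(0.6129), np.float64(0.05313333333333333))
gap mm at row 556 0.17709379839451098 arrowtip gap 0.5990198103579762
gap mm at row 456 0.14318304998920042 arrowtip gap 0.5990198103579762
index angle about axis 79.07326124124666 0.07526451871750575
blade about axis 79.50525250022577 0.06539393528002746
blade about axis 79.42123285563503 0.04506596590029849
```

View pics/w7.png

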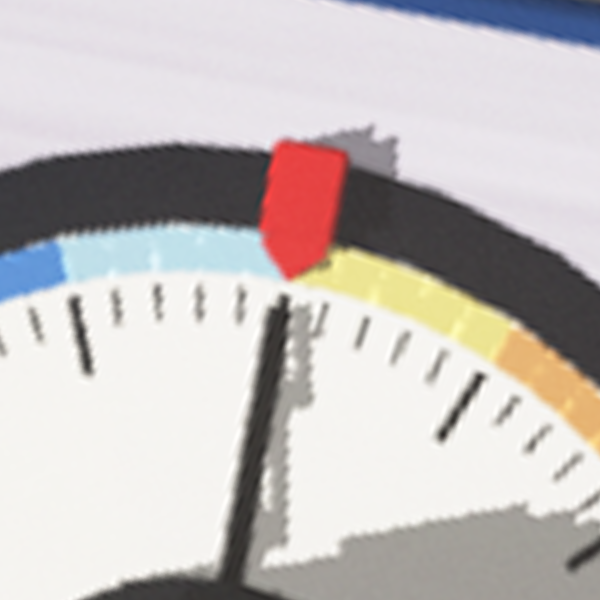

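The pointer tip at (278,308) is in line with the arrow at (291,279), within about 0.1–0.2 V on the low side. The gripper is clear, so I hand in.

```bash
python3 -c "
from rig import order;print(order.hand_in())"
```

```text
the job is handed in; nothing more can be done
None
```

I turned the coarse knob up to about 5 V short, let go, then brought the pointer in with the fine knob to 0.2 V or less below the red index (about 60 V) without passing it, and handed the job in at about 13 s with the gripper clear; no verdict came back.

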